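# Turn a power module label-up in the clamshell turnover fixture

### The arm

A 7-joint arm with a two-finger parallel gripper is mounted at the origin on the work surface. World frame = base frame: x ahead of the robot, y to its left, z up, the work surface at z = 0. Lengths are in m, angles in degrees, forces in N, time in s.
With the tool pointing down it reaches from about 0.4 to 0.9 m from the base axis. Payload 5.5 kg.
Tool frame: the origin (TCP) lies at the very end of the fingers, on their centre line; the grasp point (between the pads) lies 19 mm behind it; z points along the fingers, y is the line along which they close (so a half turn about z gives the same grasp; the last joint's range is limited). The gripper opens to 92 mm and grips with 3 to 60 N. Pads are 19 mm wide; open, the fingers measure 130 mm over their backs; the gripper's body (75 mm by 190 mm) begins 47 mm behind the grasp point.
Start: joints at [-52.013, 28.699, -24.465, 88.831, 12.651, 65.22, -12.049], TCP at [0.253, 0.599, 0.227] pointing down, gripper open.
Joint ranges: [-164.97, 164.97], [-17.58, 116.51], [-87.97, 89.64], [11.32, 138.91], [-80.73, 260.73], [10.89, 115.49], [-147.41, 147.41]. Speed limits (degrees/s): [147.25, 147.25, 180, 180, 180, 180, 180].

### API

Orientations are given as a 3x3 rotation matrix whose columns are the frame's x, y, z axes.
In Python, from station import robot, cams, workorder gives the robot as it stands. The module is installed in compiled form; this text tells all that it offers.
- The arm moves only by the tool servo_tool, never from a script. Its argument "deltas" is a list of rows, each a list of 7 numbers: the shift along the tool's x, y, z in cm, then the turn, a rotation vector about the tool's x, y, z in degrees, then the finger opening in cm, from 0 to 9.18. A call has 1 to 20 rows; each row is the pose to reach, as a shift and turn from the pose commanded when the call began, along the tool's axes at that moment; what a row does not reach only later rows make up. A row lasts 1/12 s, in which the tool goes at most 41.7 mm and 7.16 degrees, less where a joint would pass 70% of its speed; a pose out of reach is approached as far as the arm can. A call with a gripper value outside its range is refused whole. The fingers move at their own pace and stop on an object; "squeeze" is the grip in N (left out, the last holds). Time passes only in rows, so rows that repeat a pose let the fingers close. It gives the time, the measured TCP pose, the force, the opening and the grip force at its end, in the units of the state.
- robot.observe(): the state, without advancing time (a new reading comes with each control period).
- cams.camera(name): name is "scene" or "side" or "wrist"; returns the picture (400x640x3 uint8, blue, green, red); there is no depth.
- cams.camera_model(name): a dict with "fx", "fy", "cx", "cy" (pixels), "k1" (the pictures are not rectified: a ray, as slopes to the right and down, at radius r is drawn at 1 + k1 r^2 times it, then the intrinsics apply), "view" (4x4, takes a point from world to camera coordinates); the wrist camera has in their place "tool_from_camera" (4x4, takes a point from camera to tool coordinates, whose origin is the TCP and whose axes are the flange's). Camera axes: x right, y down, z forward; pixel columns grow to the right and rows downward; lengths in m; the calibration is good to about 2 mm. A picture is of the moment at which its call begins: read the wrist's pose just before it. camera_model takes no time and is no camera call.
- workorder.job_done(): hands the job in; it is judged then, once.
The state is a dict: "clock": time; "qpos": joint angles; "dq": joint speeds; "joint_torque": joint torques, N m; "eef_pos": TCP position; "tool_rot": TCP orientation; "contact_force": force on the tool from outside, world axes, zero at the start; "ft_torque": the same for the moment, N m; "gripper_width": opening from 0.0 (shut) to 1.0 (fully open); "grasp_force": force on a finger pad.
Only numpy, scipy, OpenCV 4.12 (cv2) and the standard library are available. Lean on these libraries where they do the work, as an engineer would, in place of code of your own. Each camera call takes 0.05 s, during which the arm holds its last target. There are 200 camera calls.

### The job

Turn the finned power module over in the hinged turnover fixture so that its label faces up. Slide it off the loading deck into the carrier leaf until it is home against the end stop, fold the cover leaf fully over it, swing both closed leaves together right across to the cover leaf's side, then swing the carrier leaf back down flat on its own side. Finish with the module lying label-up in the cover leaf, both leaves flat, and the other things on the bench left where they were.

Things in the scene. Friction and masses are not known exactly. Their poses are not given: they have to be found in the camera images.
- fixture: Fixed turnover fixture: steel base 150 x 236 mm with two black tray-like leaves on one hinge line, like an open book. Origin on the bench under the middle of the hinge line; x along the hinge line (away from the robot), y from the cover leaf to the carrier leaf, z up. Hinge line at z = 60 mm; hinge posts at x = -68 and +68 mm rise to 68 mm.
- deck (a point): Middle of the loading deck's top, at x = 119, y = 65, z = 47 mm of the fixture. Grey plate 122 (x) x 124 mm, far (+x) end open; two guide rails 14 mm high narrow from about 107 mm apart at the far end to 88 mm at the leaf and lead into the open +x end of the carrier leaf, whose floor is 1 mm lower and starts 3 mm beyond the deck's edge.
- carrier (a joint): Carrier leaf's angle (rad). 0 = flat on the +y side (its start), pi = turned right over to the -y side; its bar runs on an arc of 160 mm radius about the hinge line, up and over. Stiff friction hinge (0.5 N m): stays where it is left. Closed leaves have 28 mm between floors, so the turning carrier leaf carries the module and pushes the cover leaf ahead of it (2 mm slack).
- cover (a joint): Cover leaf's angle (rad) about the same hinge line. 0 = flat on the -y side, pi = folded fully over onto the carrier leaf's side; starts between 0 and 0.5. Same friction hinge; its bar runs on an arc of 160 mm radius from -y up and over to +y.
- carrier_nest (a point): Centre of the carrier leaf's pocket floor; at joint 0 at x = 0, y = +65, z = 46 mm of the fixture, axes as the fixture's (they turn with the leaf). Pocket 90 mm wide in y, walls 12 mm high, end stop face at x = -50 mm (robot side), open at +x; leaf 110 mm long in x. Module home: its centre 13 mm above this point.
- cover_nest (a point): Centre of the cover leaf's pocket floor, at x = 0, y = -65, z = 46 mm of the fixture at joint 0; same pocket mirrored (end stop face at x = -52.5 mm, open at +x).
- carrier_bar (a point): Middle of the carrier leaf's round steel handle bar: 12 mm diameter, along x, 46 mm free length between two arms, 45 mm outside the leaf's outer wall; in the fixture at joint 0: x = -30, y = +160, z = 60 mm. Free bench below it.
- cover_bar (a point): Middle of the cover leaf's handle bar, same make; in the fixture at joint 0: x = +30, y = -160, z = 60 mm. With the leaves closed the two bars lie end to end in one line, 60 mm between their middles.
- module: Aluminium power module 100 x 84 x 26 mm (its x, y, z), about 0.3 kg; cooling fins on its +z face (up at the start), flat -z face with a white paper label. Origin at its centre. It starts on the loading deck, centre about 118 mm in x and 65 mm in y from the fixture's origin, its long side along the fixture's x within 3 degrees.
- adapter: Bystander: black plastic power brick 105 x 56 x 32 mm; origin under its centre.
- meter: Bystander: grey hand-held meter 85 x 160 x 43 mm, lying; origin under its centre.
- driver: Bystander: screwdriver lying on the bench.
Mind the look-alikes: they are no part of the job. Of the things that look like the module, the smallest one is meant.

How it is judged (in metres and radians):
On the way, in this order (a step that is already met when the one before it is completed fails the run):
1. the module is slid home in the flat carrier leaf, fins up (x of module in the frame of carrier_nest between -0.006 and 0.006 m and y of module in the frame of carrier_nest between -0.008 and 0.008 m and z of module in the frame of carrier_nest between 0.007 and 0.019 m and value of joint carrier below 0.09 rad and value of joint cover below 1.5 rad and angle between module's own z axis and vertical below 0.1 rad), for 0.2 s.
2. the cover leaf is folded fully over the module on the carrier leaf (x of module in the frame of carrier_nest between -0.006 and 0.006 m and y of module in the frame of carrier_nest between -0.008 and 0.008 m and z of module in the frame of carrier_nest between 0.007 and 0.019 m and value of joint carrier below 0.09 rad and value of joint cover above 3.05 rad), for 0.2 s.
3. both closed leaves are turned right over to the cover leaf's side, the module inside (x of module in the frame of cover_nest between -0.006 and 0.006 m and y of module in the frame of cover_nest between -0.008 and 0.008 m and z of module in the frame of cover_nest between 0.007 and 0.019 m and value of joint carrier above 3.05 rad and value of joint cover below 0.09 rad), for 0.2 s.
At the end, for the whole second after the job is handed in: The module lies still, label up (within 0.1 rad), in the cover leaf's pocket (centre within 6 mm along the hinge, 8 mm across and 6 mm in height of its seat), and both leaves lie flat on their own sides (each within 0.09 rad) (x of module in the frame of cover_nest between -0.006 and 0.006 m and y of module in the frame of cover_nest between -0.008 and 0.008 m and z of module in the frame of cover_nest between 0.007 and 0.019 m and value of joint each of carrier, cover below 0.09 rad and angle between module's own z axis and vertical above 3.04 rad and linear speed of module below 0.02 m/s); the robot touches nothing.
It fails at once if the adapter is moved more than 30 mm (distance of adapter from where it was at the start of the episode above 0.03 m).
It fails at once if the meter is moved more than 30 mm (distance of meter from where it was at the start of the episode above 0.03 m).
It fails at once if the driver is moved more than 30 mm (distance of driver from where it was at the start of the episode above 0.03 m).
It also fails if it takes over 72 s, if anything falls off the work surface, if the arm or the gripper's body presses on something with over 40 N, if the wrist force passes 120 N, or if a joint passes its speed limit or range.

## Working session

There is one attempt and no reset: what is moved stays moved. The work goes in short steps, Python scripts to look and compute and a tool call to move; the robot and the scene stay as the last step left them, time stands still between calls to the robot, and variables do not carry over. Pictures are saved under pics/ and viewed, at most 10 in all, crops included, and the job is handed in when it is done.

Besides the shell and the picture viewer there is one more tool, called as a command line: name --pt "numbers of a row" for each row, then --argument value for the rest. servo_tool: Moves the arm, as the interface text tells. Its arguments: {"type":"object","properties":{"deltas":{"type":"array"},"squeeze":{"type":"number"}},"required":["deltas"]}

```bash
mkdir -p pics; cat > h.py <<'E'
import numpy as np,cv2
from station import robot,cams,workorder
def pix(name,P):
    m=cams.camera_model(name);P=np.atleast_2d(P)
    V=np.array(m["view"]) if "view" in m else None
    if V is None:
        s=robot.observe();T=np.eye(4);T[:3,:3]=s["tool_rot"];T[:3,3]=s["eef_pos"]
        V=np.linalg.inv(T@np.array(m["tool_from_camera"]))
    c=P@V[:3,:3].T+V[:3,3];s=c[:,:2]/c[:,2:];r2=(s**2).sum(1,keepdims=True)
    s=s*(1+m["k1"]*r2);return s*[m["fx"],m["fy"]]+[m["cx"],m["cy"]]
def onz(name,uv,z):
    from scipy.optimize import fsolve
    return fsolve(lambda p:pix(name,[p[0],p[1],z])[0]-uv,[.55,0.])
def snap(name,fn,box=None,k=1):
    i=cams.camera(name)
    if box: i=i[box[1]:box[3],box[0]:box[2]]
    cv2.imwrite("pics/"+fn,cv2.resize(i,None,fx=k,fy=k,interpolation=2))
E
python3 - <<'E'
from h import *
snap("scene","a.png");snap("side","b.png")
print(robot.observe())
for c in("scene","side","wrist"):print(cams.camera_model(c))
E
```

```text
{'clock': 0.1, 'qpos': array([-52.01297717,  28.75035495, -24.45159044,  88.88480945,
        12.65137231,  65.21973558, -12.04957757]), 'dq': array([-0.02860446, -0.14387772,  0.0549596 , -0.04150496, -0.03980777,
       -0.02582233,  0.03550049]), 'joint_torque': array([-1.15530356e-02, -5.67867887e+01, -5.83843276e+00, -2.79914528e+01,
       -6.89327996e-02,  2.40607909e-02,  3.43874228e-05]), 'eef_pos': array([0.25282086, 0.59813406, 0.22576181]), 'tool_rot': array([[-9.21140695e-01,  3.89229092e-01, -7.31039633e-04],
       [ 3.89229776e-01,  9.21139271e-01, -1.62004916e-03],
       [ 4.28190531e-05, -1.77683560e-03, -9.99998421e-01]]), 'contact_force': array([0.05482451, 0.07936752, 0.10249914]), 'ft_torque': array([0.02069826, 0.00048817, 0.00651837]), 'grasp_force': 0.0, 'gripper_width': 1.0006464129914525}
{'fx': 411.56268054644096, 'fy': 411.56268054644096, 'cx': 314.0459943715904, 'cy': 193.55524034896177, 'k1': -0.0029869757745357435, 'view': array([[-0.54129832,  0.84054589,  0.02187991,  0.34847029],
       [ 0.44966113,  0.31136675, -0.8371712 , -0.22054425],
       [
[... 289 characters left out ...]
.00427362, -0.57404181],
       [-0.24436637, -0.59399963, -0.76645256,  0.1968567 ],
       [ 0.28544073,  0.71133071, -0.64228671,  1.08161986],
       [ 0.        ,  0.        ,  0.        ,  1.        ]])}
{'fx': 350.0276116990093, 'fy': 350.0276116990093, 'cx': 318.6394689053275, 'cy': 200.48807035827906, 'k1': -0.0692488413934241, 'tool_from_camera': array([[ 2.57903950e-05, -9.61065382e-01, -2.76321064e-01,
         7.48266792e-02],
       [ 9.99999925e-01,  1.31776040e-04, -3.64992070e-04,
         6.41853876e-04],
       [ 3.87193739e-04, -2.76321034e-01,  9.61065313e-01,
        -1.58895363e-01],
       [ 0.00000000e+00,  0.00000000e+00,  0.00000000e+00,
         1.00000000e+00]])}
```

View pics/a.png

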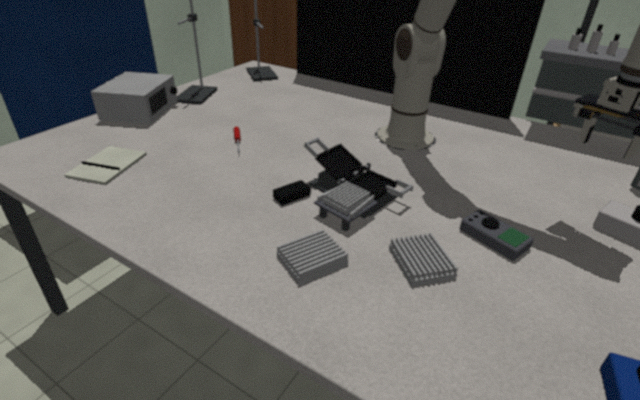

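View pics/b.png

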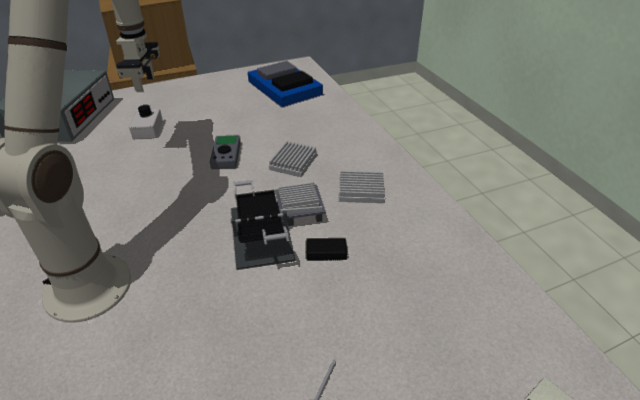

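Scene: candidates are the finned block on the fixture's deck (350,198; side 300,200) and the larger finned blocks on the bench at (312,257) and (422,260). By size and by lying on the deck, the first is the module. The adapter is at (292,192), the meter at (497,232), and the driver at (238,138). I'll make a close crop of both views.

```bash
python3 - <<'E'
from h import *
a=cams.camera("scene")[125:240,265:425];b=cams.camera("side")[170:280,215:375]
r=lambda i:cv2.resize(i,(800,int(i.shape[0]*5)),interpolation=cv2.INTER_CUBIC)
cv2.imwrite("pics/c.png",r(a));cv2.imwrite("pics/d.png",r(b))
E
```

```text
(no output)
```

View pics/c.png

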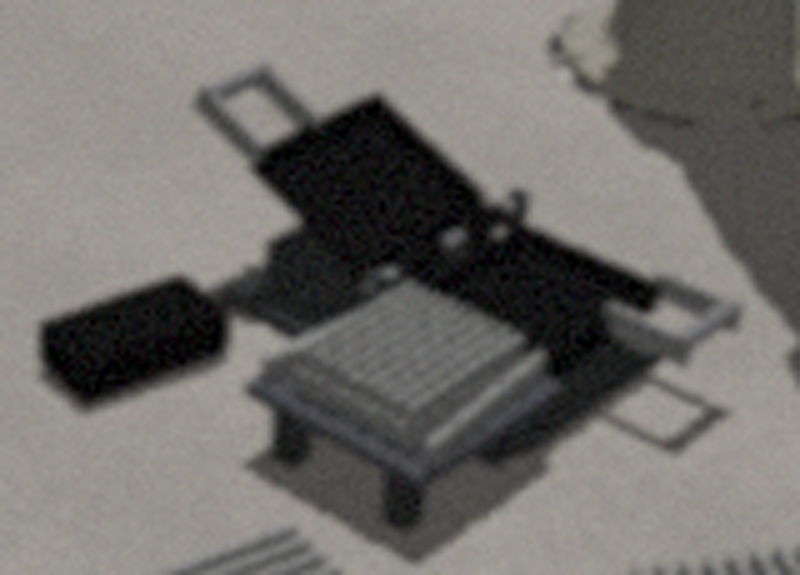

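View pics/d.png

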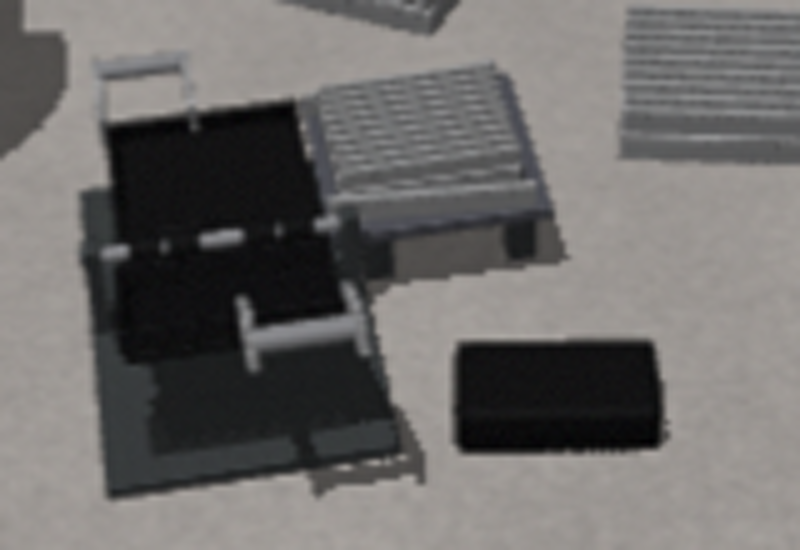

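```bash
python3 - <<'E'
from h import *
from scipy.optimize import least_squares
S=lambda u,v:np.array([u/5+215,v/5+170]);C=lambda u,v:np.array([u/5+265,v/5+125])
def F(p):
    x,y,a,th,zb=p;c,s=np.cos(a),np.sin(a)
    f=lambda X,Y,Z:np.array([x+c*X-s*Y,y+s*X+c*Y,Z])
    cb=f(.03,-.16*np.cos(th),.06+.16*np.sin(th))
    L=[("side",f(-.075,-.118,zb),S(108,495)),("side",f(.075,-.118,zb),S(400,450)),("side",f(-.03,.16,.06),S(143,65)),
    ("side",f(-.068,0,.064),S(115,252)),("side",f(.068,0,.064),S(330,222)),("side",cb,S(305,330)),
    ("scene",f(-.03,.16,.06),C(715,332)),("scene",cb,C(235,85)),("scene",f(-.068,0,.066),C(515,203)),("scene",f(.068,0,.066),C(388,272))]
    return np.concatenate([pix(n,P)[0]-q for n,P,q in L])
for a0 in(0,.5,-.5):
    r=least_squares(F,[.6,0,a0,.4,.01],x_scale=[.1,.1,.1,.1,.01],loss="soft_l1");print(r.cost,r.x.round(4));print(F(r.x).reshape(-1,2).round(1).tolist())
for q in[(318,90),(492,66),(530,180),(338,195)]:print(onz("side",S(*q),.073).round(4))
for q in[(405,278),(548,350),(410,412),(285,345)]:print("sc",onz("scene",C(*q),.073).round(4))
# adapter, meter
for q in[(455,343),(655,343),(660,445),(458,448)]:print("ad",onz("side",S(*q),.016).round(3))
for q in[(212,165),(238,166),(240,136),(215,137)]:print("me",onz("side",np.array(q),.02).round(3))
E
```

```text
13.214536975517305 [ 0.4536  0.0214 -0.1787  0.399   0.002 ]
[[-0.3, 0.0], [0.5, 0.0], [-0.4, -0.3], [-5.0, -1.0], [3.6, -2.1], [0.2, 0.2], [-1.1, -1.4], [0.5, -0.2], [1.1, -1.9], [-2.0, 0.6]]
13.214536975517534 [ 0.4536  0.0214 -0.1787  0.399   0.002 ]
[[-0.3, 0.0], [0.5, 0.0], [-0.4, -0.3], [-5.0, -1.0], [3.6, -2.1], [0.2, 0.2], [-1.1, -1.4], [0.5, -0.2], [1.1, -1.9], [-2.0, 0.6]]
13.214536975518014 [ 0.4536  0.0214 -0.1787  0.399   0.002 ]
[[-0.3, 0.0], [0.5, 0.0], [-0.4, -0.3], [-5.0, -1.0], [3.6, -2.1], [0.2, 0.2], [-1.1, -1.4], [0.5, -0.2], [1.1, -1.9], [-2.0, 0.6]]
[0.5352 0.1046]
[0.6332 0.0882]
[ 0.6153 -0.0131]
[0.5169 0.014 ]
sc [0.525  0.0289]
sc [0.5462 0.1283]
sc [0.6391 0.0952]
sc [0.6224 0.0096]
ad [ 0.554 -0.059]
ad [ 0.651 -0.099]
ad [ 0.623 -0.166]
ad [ 0.529 -0.13 ]
me [0.392 0.369]
me [0.469 0.331]
me [0.52  0.509]
me [0.437 0.537]
```

```bash
python3 - <<'E'
from h import *
from scipy.spatial.transform import Rotation as R
a=-.1787;c,s=np.cos(a),np.sin(a)
s_=robot.observe();p=np.array([.253,.599,.227]);r0=R.from_matrix(s_["tool_rot"])
T=np.array([[-c,-s,0],[-s,c,0],[0,0,-1]]);T=np.column_stack([[-c,-s,0],[-s,c,0],[0,0,-1]])
t=np.array([.4536+c*.205-s*.065,.0214+s*.205+c*.065,.227])
print(np.linalg.det(T),t,r0.inv().apply(t-p)*100,(r0.inv()*R.from_matrix(T)).as_rotvec(degrees=True))
E
```

```text
1.0 [0.66688928 0.04892608 0.227     ] [-5.95347544e+01 -3.45610758e+01  3.98614780e-02] [-6.83830968e-02 -9.20384478e-03 -1.26665209e+01]
```

servo_tool --pt "-2 -1.2 0 0 0 -2 3.5" --pt "-5 -3 0 0 0 -5 3.5" --pt "-9 -5.2 0 0 0 -9 3.5" --pt "-12.5 -7.3 0 0 0 -12.7 3.5" --pt "-16 -9.3 0 0 0 -12.7 3.5" --pt "-19.5 -11.3 0 0 0 -12.7 3.5" --pt "-23 -13.4 0 0 0 -12.7 3.5" --pt "-26.5 -15.4 0 0 0 -12.7 3.5" --pt "-30 -17.4 0 0 0 -12.7 3.5" --pt "-33.5 -19.5 0 0 0 -12.7 3.5" --pt "-37 -21.5 0 0 0 -12.7 3.5" --pt "-40.5 -23.5 0 0 0 -12.7 3.5" --pt "-44 -25.5 0 0 0 -12.7 3.5" --pt "-47.5 -27.6 0 0 0 -12.7 3.5" --pt "-51 -29.6 0 0 0 -12.7 3.5" --pt "-54.5 -31.6 0 0 0 -12.7 3.5" --pt "-57.5 -33.4 0 0 0 -12.7 3.5" --pt "-59 -34.3 0 0 0 -12.7 3.5" --pt "-59.5 -34.6 0 0 0 -12.7 3.5" --pt "-59.5 -34.6 0 0 0 -12.7 3.5"

```text
clock: 1.87
eef_pos: [0.6665, 0.0472, 0.2261]
tool_rot: [[-0.984, 0.18, -0.001], [0.18, 0.984, 0.0], [0.001, -0.0, -1.0]]
contact_force: [-0.6, 1.1, 0.1]
gripper_width: 0.38
grasp_force: 0.0
```

```bash
python3 - <<'E'
from h import *
s=robot.observe();print(s["eef_pos"],s["clock"],s["contact_force"],s["qpos"])
snap("wrist","e.png",None,1.25)
a=-.1787;c,sn=np.cos(a),np.sin(a)
f=lambda X,Y,Z:[.4536+c*X-sn*Y,.0214+sn*X+c*Y,Z]
P=dict(cbar=f(-.03,.16,.06),post1=f(-.068,0,.068),post2=f(.068,0,.068),d1=f(.058,.003,.047),d2=f(.18,.003,.047),d3=f(.18,.127,.047),m=f(.118,.065,.073))
for k,v in P.items():print(k,(pix("wrist",v)[0]*1.25).round())
E
```

```text
[0.66651202 0.04721536 0.2260554 ] 1.8667 [-0.63619091  1.05631823  0.05120721] [  3.77104813  29.38100488 -14.47796412  86.19984493   7.73627792
  65.45779473  67.50534148]
cbar [ 541. -118.]
post1 [ 293. -189.]
post2 [300.  34.]
d1 [310.  25.]
d2 [317. 194.]
d3 [476. 194.]
m [397. 109.]
```

View pics/e.png

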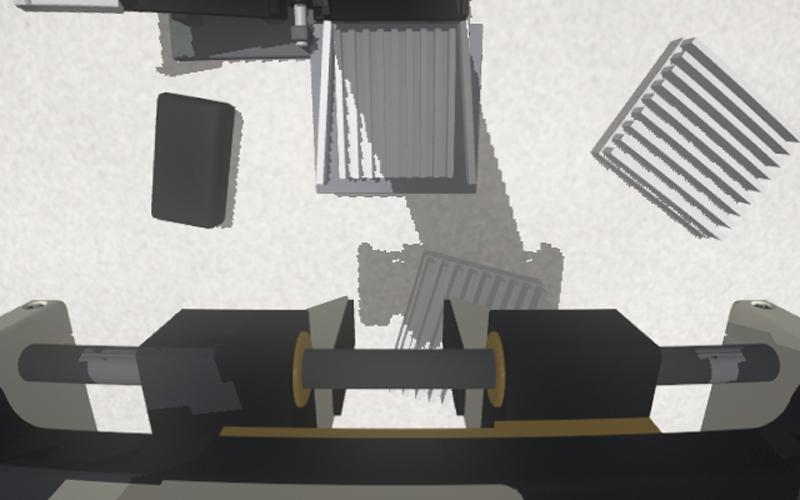

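The wrist view agrees with the fit: the deck's far corners are at (317,194) and (476,193) and the module's far edge is near row 180. The adapter is clear at (195,160). A larger look-alike starts near (428,252), so I will descend close to the deck.

servo_tool --pt "0.5 0 1 0 0 0 3.5" --pt "1 0 3 0 0 0 3.5" --pt "1.3 0 6 0 0 0 3.5" --pt "1.3 0 9 0 0 0 3.5" --pt "1.3 0 12 0 0 0 3.5" --pt "1.3 0 14.5 0 0 0 3.5" --pt "1.3 0 16.2 0 0 0 3.5" --pt "1.3 0 17 0 0 0 3.5" --pt "1.3 0 17.1 0 0 0 3.5" --pt "1.3 0 17.1 0 0 0 3.5" --pt "1.3 0 17.1 0 0 0 3.5"

```text
clock: 2.83
eef_pos: [0.6544, 0.0519, 0.0572]
tool_rot: [[-0.984, 0.176, 0.002], [0.176, 0.984, 0.001], [-0.002, 0.001, -1.0]]
contact_force: [-0.5, -0.6, 0.3]
gripper_width: 0.38
grasp_force: 0.0
```

servo_tool --pt "0.4 0 0 0 0 0 3.5" --pt "1 0 0 0 0 0 3.5" --pt "1.7 0 0 0 0 0 3.5" --pt "2.4 0 0 0 0 0 3.5" --pt "3.1 0 0 0 0 0 3.5" --pt "3.8 0 0 0 0 0 3.5" --pt "4.5 0 0 0 0 0 3.5" --pt "5.2 0 0 0 0 0 3.5" --pt "5.9 0 0 0 0 0 3.5" --pt "6.6 0 0 0 0 0 3.5" --pt "7.3 0 0 0 0 0 3.5" --pt "8 0 0 0 0 0 3.5" --pt "8.7 0 0 0 0 0 3.5" --pt "9.4 0 0 0 0 0 3.5" --pt "10.1 0 0 0 0 0 3.5" --pt "10.8 0 0 0 0 0 3.5" --pt "11.4 0 0 0 0 0 3.5" --pt "11.8 0 0 0 0 0 3.5" --pt "12.1 0 0 0 0 0 3.5" --pt "12.2 0 0 0 0 0 3.5"

```text
clock: 4.5
eef_pos: [0.5321, 0.0724, 0.0552]
tool_rot: [[-0.984, 0.177, -0.002], [0.177, 0.984, -0.0], [0.002, -0.001, -1.0]]
contact_force: [1.6, 0.1, -0.6]
gripper_width: 0.382
grasp_force: 0.8
```

servo_tool --pt "0.2 0 0 0 0 0 3.5" --pt "0.4 0 0 0 0 0 3.5" --pt "0.5 0 0 0 0 0 3.5" --pt "0.6 0 0 0 0 0 3.5" --pt "0.7 0 0 0 0 0 3.5" --pt "0.8 0 0 0 0 0 3.5" --pt "0.85 0 0 0 0 0 3.5" --pt "0.85 0 0 0 0 0 3.5"

```text
clock: 5.17
eef_pos: [0.5258, 0.0736, 0.0559]
tool_rot: [[-0.984, 0.177, 0.001], [0.177, 0.984, -0.0], [-0.001, 0.0, -1.0]]
contact_force: [3.4, -1.0, -1.3]
gripper_width: 0.379
grasp_force: 1.7
```

servo_tool --pt "0.1 0 0 0 0 0 3.5" --pt "0.2 0 0 0 0 0 3.5" --pt "0.25 0 0 0 0 0 3.5" --pt "0.3 0 0 0 0 0 3.5" --pt "0.3 0 0 0 0 0 3.5" --pt "0.3 0 0 0 0 0 3.5"

```text
clock: 5.67
eef_pos: [0.5257, 0.0736, 0.0569]
tool_rot: [[-0.984, 0.178, 0.006], [0.178, 0.984, -0.0], [-0.006, 0.001, -1.0]]
contact_force: [7.8, -3.5, -1.2]
gripper_width: 0.38
grasp_force: 4.2
```

servo_tool --pt "0.15 0 0 0 0 0 3.5" --pt "0.3 0 0 0 0 0 3.5" --pt "0.3 0 0 0 0 0 3.5" --pt "0.3 0 0 0 0 0 3.5"

```text
clock: 6.0
eef_pos: [0.5255, 0.0736, 0.0579]
tool_rot: [[-0.984, 0.179, 0.011], [0.179, 0.984, -0.0], [-0.011, 0.002, -1.0]]
contact_force: [12.2, -4.9, 0.6]
gripper_width: 0.378
grasp_force: 6.4
```

servo_tool --pt "-0.4 0 0 0 0 0 3.5" --pt "-1.2 0 0 0 0 0 3.5" --pt "-2 0 -0.5 0 0 0 3.5" --pt "-2.6 0 -3 0 0 0 3.5" --pt "-2.6 0 -6 0 0 0 3.5" --pt "-2.6 0 -9 0 0 0 3.5" --pt "-2.6 0 -12 0 0 0 3.5" --pt "-2.6 0 -15 0 0 0 2.8" --pt "-2.6 0 -17 0 0 0 2.8" --pt "-2.6 0 -19 0 0 0 2.8" --pt "-2.6 0 -20 0 0 0 2.8" --pt "-2.6 0 -20 0 0 0 2.8"

```text
clock: 7.0
eef_pos: [0.546, 0.0709, 0.2581]
tool_rot: [[-0.984, 0.177, 0.003], [0.177, 0.984, 0.001], [-0.003, 0.001, -1.0]]
contact_force: [0.3, 0.8, -0.8]
gripper_width: 0.304
grasp_force: 0.0
```

```bash
python3 - <<'E'
from h import *
s=robot.observe();print(s["eef_pos"],s["clock"],s["contact_force"])
cv2.imwrite("pics/f.png",cv2.resize(cams.camera("side")[170:280,215:375],(800,550),interpolation=2))
a=-.1787;c,sn=np.cos(a),np.sin(a)
f=lambda X,Y,Z:[.4536+c*X-sn*Y,.0214+sn*X+c*Y,Z]
for X,Y in[(-.05,.023),(.05,.023),(.05,.107),(-.05,.107)]:print((pix("side",f(X,Y,.072))[0]-[215,170])*5)
E
```

```text
[0.54603321 0.07091795 0.25811249] 7.0 [ 0.26432324  0.76924102 -0.75770893]
[119.90861596 202.88097094]
[307.73807391 177.38474953]
[288.12534079  83.74185156]
[109.600778   106.99096822]
```

View pics/f.png

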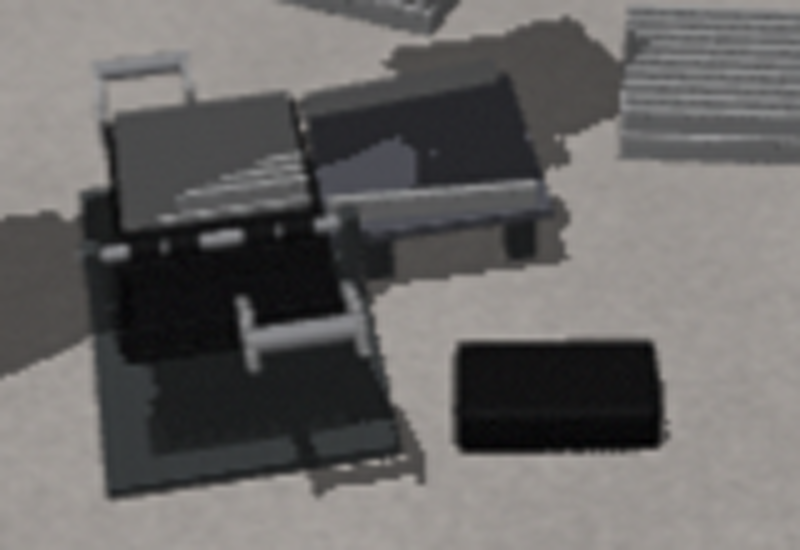

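The module is home: its corners at (110,115), (295,95) and (310,205) sit flush in the leaf. Next is the cover bar, at side crop (305,330).

servo_tool --pt "0.5 -1.5 0 0 0 0 3.2" --pt "1.5 -4.5 0 0 0 0 3.2" --pt "2.5 -8 0 0 0 0 3.2" --pt "3.5 -11.5 0 0 0 0 3.2" --pt "4.3 -15 0 0 0 0 3.2" --pt "5 -18 0 0 0 0 3.2" --pt "5.2 -20.2 0 0 0 0 3.2" --pt "5.2 -21.2 1 0 0 0 3.2" --pt "5.2 -21.2 3 0 0 0 3.2" --pt "5.2 -21.2 6 0 0 0 3.2" --pt "5.2 -21.2 8 0 0 0 3.2" --pt "5.2 -21.2 9 0 0 0 3.2" --pt "5.2 -21.2 9 0 0 0 3.2"

```text
clock: 8.13
eef_pos: [0.4536, -0.1275, 0.162]
tool_rot: [[-0.984, 0.176, -0.007], [0.176, 0.984, 0.002], [0.007, 0.001, -1.0]]
contact_force: [0.0, 0.3, -0.1]
gripper_width: 0.354
grasp_force: 0.0
```

```bash
python3 - <<'E'
from h import *
s=robot.observe();print(s["eef_pos"],s["contact_force"],s["qpos"])
a=-.1787;c,sn=np.cos(a),np.sin(a)
d=s["eef_pos"]-[.4536,.0214,0];print("fix",c*d[0]+sn*d[1],-sn*d[0]+c*d[1])
snap("wrist","g.png",None,1.25)
f=lambda X,Y,Z:[.4536+c*X-sn*Y,.0214+sn*X+c*Y,Z]
for X in(.007,.03,.053):print((pix("wrist",f(X,-.1473,.122))[0]*1.25).round())
E
```

```text
[ 0.45362392 -0.12746791  0.16203991] [ 0.00459341  0.31403806 -0.10683836] [ 19.97752212  14.05731976  -8.5243959  117.45771877   2.65318163
  49.08263649  89.82322596]
fix 0.026484870334600237 -0.14649302463917013
[396. 243.]
[396. 288.]
[396. 331.]
```

View pics/g.png

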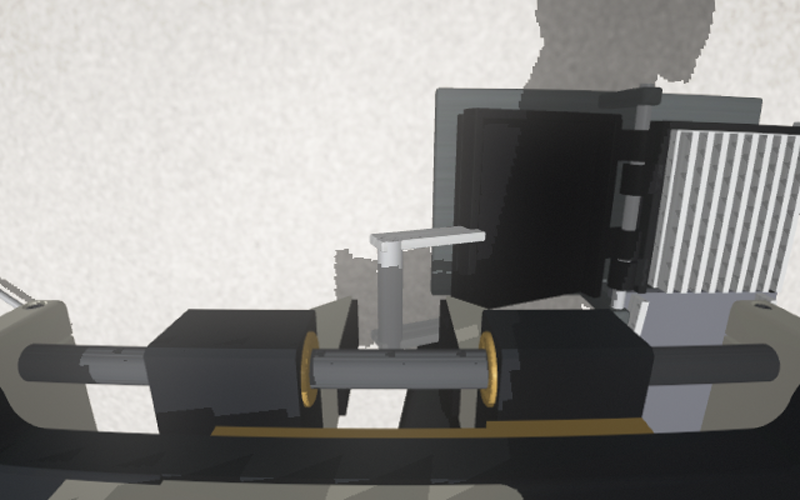

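Wrist view: the cover bar runs at column 390, rows 245–350, between the fingers and about 2 mm left of centre. Descend and grip.

servo_tool --pt "0 -0.1 1 0 0 0 3.2" --pt "-0.1 -0.1 2.5 0 0 0 3.2" --pt "-0.2 -0.1 4 0 0 0 3.2" --pt "-0.2 -0.1 5.3 0 0 0 3.2" --pt "-0.2 -0.1 6.1 0 0 0 3.2" --pt "-0.2 -0.1 6.1 0 0 0 3.2" --pt "-0.2 -0.1 6.1 0 0 0 1" --pt "-0.2 -0.1 6.1 0 0 0 0.8" --pt "-0.2 -0.1 6.1 0 0 0 0.8" --pt "-0.2 -0.1 6.1 0 0 0 0.8" --pt "-0.2 -0.1 6.1 0 0 0 0.8" --pt "-0.2 -0.1 6.1 0 0 0 0.8" --squeeze 25

```text
clock: 9.18
eef_pos: [0.4584, -0.1324, 0.1056]
tool_rot: [[-0.984, 0.179, 0.002], [0.179, 0.984, -0.002], [-0.002, -0.002, -1.0]]
contact_force: [-1.3, -5.1, 2.5]
gripper_width: 0.118
grasp_force: 25.0
```

```bash
cat > fx.py <<'E'
from h import *
a=-.1787;c,sn=np.cos(a),np.sin(a)
def fx():
    s=robot.observe();d=s["eef_pos"]-[.4536,.0214,0]
    p=np.array([c*d[0]+sn*d[1],-sn*d[0]+c*d[1],d[2]+.019])*100
    print("grasp pt fix cm",p.round(2),s["clock"],s["contact_force"].round(1),s["grasp_force"],s["qpos"].round(0),"r",np.hypot(p[1],p[2]-6),"ang(deg, from +y)",np.degrees(np.arctan2(p[2]-6,p[1])));return p
def arc(p0,a1,n,rad=16.0,zo=0):
    # offsets (tool y, tool z) from grasp point p0 along arc to angle a1 (deg from +y)
    a0=np.degrees(np.arctan2(p0[2]-6,p0[1]))
    for t in np.linspace(a0,a1,n+1)[1:]:
        print([round(float(rad*np.cos(np.radians(t))-p0[1]),2),round(float(-(6+rad*np.sin(np.radians(t))-p0[2])),2)],end=" ")
    print()
E
python3 -c "
from fx import *
p=fx();arc(p,80,19);"
```

```text
grasp pt fix cm [  3.21 -15.05  12.46] 9.1833 [-1.3 -5.1  2.5] 24.99974101781845 [ 20.  19.  -8. 119.   4.  41.  89.] r 16.37866001824331 ang(deg, from +y) 156.75331651462486
[0.83, -0.87] [1.38, -1.85] [2.0, -2.8] [2.69, -3.69] [3.43, -4.54] [4.24, -5.33] [5.09, -6.06] [6.0, -6.73] [6.95, -7.34] [7.95, -7.87] [8.97, -8.34] [10.03, -8.73] [11.11, -9.04] [12.22, -9.28] [13.33, -9.44] [14.46, -9.52] [15.59, -9.53] [16.71, -9.45] [17.83, -9.29]
```

```bash
cat >> fx.py <<'E'
def arc2(a0,a1,n,rad=16.04):
    r=np.radians
    for t in np.linspace(a0,a1,n+1)[1:]:
        print([round(float(rad*(np.cos(r(t))-np.cos(r(a0)))),1),round(float(-rad*(np.sin(r(t))-np.sin(r(a0)))),1)],end=" ")
    print()
E
python3 -c "
from fx import *
arc2(156.8,78,20);arc2(78,1,20)"
```

```text
[0.5, -1.0] [1.0, -2.0] [1.6, -2.9] [2.3, -3.8] [3.0, -4.6] [3.8, -5.4] [4.6, -6.1] [5.5, -6.8] [6.4, -7.4] [7.4, -7.9] [8.4, -8.4] [9.4, -8.8] [10.4, -9.1] [11.5, -9.4] [12.6, -9.6] [13.7, -9.7] [14.8, -9.7] [15.9, -9.7] [17.0, -9.6] [18.1, -9.4] 
[1.0, 0.3] [2.1, 0.6] [3.1, 1.0] [4.0, 1.4] [5.0, 2.0] [5.9, 2.6] [6.7, 3.2] [7.6, 3.9] [8.3, 4.7] [9.0, 5.5] [9.7, 6.3] [10.3, 7.2] [10.8, 8.2] [11.3, 9.1] [11.7, 10.1] [12.1, 11.2] [12.3, 12.2] [12.5, 13.3] [12.6, 14.3] [12.7, 15.4]
```

servo_tool --pt "0 0.5 -1.0 0 0 0 0.8" --pt "0 1.0 -2.0 0 0 0 0.8" --pt "0 1.6 -2.9 0 0 0 0.8" --pt "0 2.3 -3.8 0 0 0 0.8" --pt "0 3.0 -4.6 0 0 0 0.8" --pt "0 3.8 -5.4 0 0 0 0.8" --pt "0 4.6 -6.1 0 0 0 0.8" --pt "0 5.5 -6.8 0 0 0 0.8" --pt "0 6.4 -7.4 0 0 0 0.8" --pt "0 7.4 -7.9 0 0 0 0.8" --pt "0 8.4 -8.4 0 0 0 0.8" --pt "0 9.4 -8.8 0 0 0 0.8" --pt "0 10.4 -9.1 0 0 0 0.8" --pt "0 11.5 -9.4 0 0 0 0.8" --pt "0 12.6 -9.6 0 0 0 0.8" --pt "0 13.7 -9.7 0 0 0 0.8" --pt "0 14.8 -9.7 0 0 0 0.8" --pt "0 15.9 -9.7 0 0 0 0.8" --pt "0 17.0 -9.6 0 0 0 0.8" --pt "0 18.1 -9.4 0 0 0 0.8"

```text
clock: 10.85
eef_pos: [0.4914, 0.0464, 0.2002]
tool_rot: [[-0.984, 0.179, 0.004], [0.179, 0.984, -0.002], [-0.004, -0.001, -1.0]]
contact_force: [1.0, -3.8, 4.5]
gripper_width: 0.123
grasp_force: 25.0
```

```bash
python3 -c "
from fx import *
p=fx()"
```

```text
grasp pt fix cm [ 3.28  3.14 21.92] 10.85 [ 1.  -3.8  4.5] 24.99932438135147 [  4.  13. -15. 113.   4.  54.  67.] r 16.223249466639327 ang(deg, from +y) 78.85611134425707
```

servo_tool --pt "0 1.0 0.3 0 0 0 0.8" --pt "0 2.1 0.6 0 0 0 0.8" --pt "0 3.1 1.0 0 0 0 0.8" --pt "0 4.0 1.4 0 0 0 0.8" --pt "0 5.0 2.0 0 0 0 0.8" --pt "0 5.9 2.6 0 0 0 0.8" --pt "0 6.7 3.2 0 0 0 0.8" --pt "0 7.6 3.9 0 0 0 0.8" --pt "0 8.3 4.7 0 0 0 0.8" --pt "0 9.0 5.5 0 0 0 0.8" --pt "0 9.7 6.3 0 0 0 0.8" --pt "0 10.3 7.2 0 0 0 0.8" --pt "0 10.8 8.2 0 0 0 0.8" --pt "0 11.3 9.1 0 0 0 0.8" --pt "0 11.7 10.1 0 0 0 0.8" --pt "0 12.1 11.2 0 0 0 0.8" --pt "0 12.3 12.2 0 0 0 0.8" --pt "0 12.5 13.3 0 0 0 0.8" --pt "0 12.6 14.3 0 0 0 0.8" --pt "0 12.7 15.2 0 0 0 0.8"

```text
clock: 12.52
eef_pos: [0.5138, 0.1698, 0.0467]
tool_rot: [[-0.984, 0.18, 0.001], [0.18, 0.984, -0.003], [-0.002, -0.003, -1.0]]
contact_force: [-5.9, -14.8, 40.1]
gripper_width: 0.117
grasp_force: 25.0
```

```bash
python3 -c "
from fx import *
p=fx()"
```

```text
grasp pt fix cm [ 3.29 15.67  6.57] 12.5167 [ -5.9 -14.8  40.1] 25.001168847084045 [-10.  31. -14. 112.  12.  39.  48.] r 15.681926464203109 ang(deg, from +y) 2.093631274289973
```

servo_tool --pt "0 0 -0.2 0 0 0 0.8" --pt "0 0 -0.3 0 0 0 0.8" --pt "0 0 -0.3 0 0 0 0.8" --pt "0 0 -0.3 0 0 0 3.2" --pt "0 0 -0.3 0 0 0 3.2" --pt "0 0 -0.3 0 0 0 3.2" --pt "0 0 -0.8 0 0 0 3.2" --pt "0 0 -2.5 0 0 0 3.2" --pt "0 0 -4.5 0 0 0 3.2" --pt "0 0 -7 0 0 0 3.2" --pt "1.5 0 -9 0 0 0 3.2" --pt "3.5 0 -9 0 0 0 3.2" --pt "5 0 -9 0 0 0 3.2" --pt "6 0 -9 0 0 0 3.2" --pt "6 0 -9 0 0 0 3.2" --pt "6 0 -9 0 0 0 3.2"

```text
clock: 13.85
eef_pos: [0.4534, 0.1837, 0.1369]
tool_rot: [[-0.984, 0.176, 0.0], [0.176, 0.984, 0.0], [-0.0, 0.0, -1.0]]
contact_force: [0.1, -0.1, 0.7]
gripper_width: 0.353
grasp_force: 0.0
```

```bash
python3 -c "
from fx import *
p=fx()
snap('wrist','i.png',None,1.25)
f=lambda X,Y,Z:[.4536+c*X-sn*Y,.0214+sn*X+c*Y,Z]
for X in(-.053,-.03,-.007,.03):print((pix('wrist',f(X,.157,.061))[0]*1.25).round())
"
```

```text
grasp pt fix cm [-2.9  15.97 15.59] 13.85 [ 0.1 -0.1  0.7] 0.0 [-10.  18. -18. 116.   8.  46.  48.] r 18.625901379976163 ang(deg, from +y) 30.99773625091444
[392. 220.]
[393. 260.]
[393. 298.]
[393. 355.]
```

View pics/i.png

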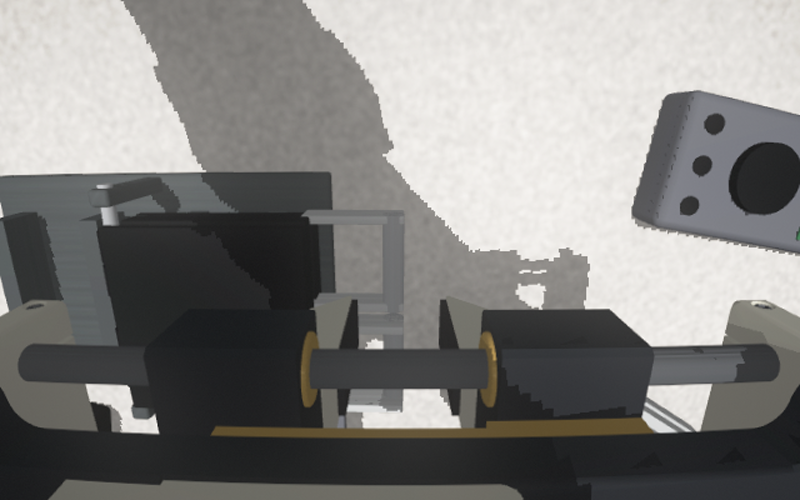

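Wrist view: cover closed, and the two bars are in line at column ~395 (carrier bar rows 217–295, as predicted). Grip the carrier bar.

servo_tool --pt "0 -0.1 1.5 0 0 0 3.2" --pt "0 -0.1 4 0 0 0 3.2" --pt "0 -0.1 6.5 0 0 0 3.2" --pt "0 -0.1 8.3 0 0 0 3.2" --pt "0 -0.1 9.3 0 0 0 3.2" --pt "0 -0.1 9.5 0 0 0 3.2" --pt "0 -0.1 9.5 0 0 0 1" --pt "0 -0.1 9.5 0 0 0 0.7" --pt "0 -0.1 9.5 0 0 0 0.7" --pt "0 -0.1 9.5 0 0 0 0.7" --pt "0 -0.1 9.5 0 0 0 0.7" --pt "0 -0.1 9.5 0 0 0 0.7" --squeeze 50

```text
clock: 14.9
eef_pos: [0.4539, 0.1806, 0.0427]
tool_rot: [[-0.984, 0.179, 0.001], [0.179, 0.984, -0.002], [-0.001, -0.002, -1.0]]
contact_force: [-0.3, -5.7, 4.2]
gripper_width: 0.117
grasp_force: 50.0
```

```bash
python3 -c "
from fx import *
p=fx()
arc2(0,60,20,16);arc2(60,120,20,16);arc2(120,180,20,16)
"
```

```text
grasp pt fix cm [-2.8  15.68  6.17] 14.9 [-0.3 -5.7  4.2] 49.99876320362091 [-12.  28. -15. 119.  13.  35.  43.] r 15.676289256077474 ang(deg, from +y) 0.6071486864033505
[-0.0, -0.8] [-0.1, -1.7] [-0.2, -2.5] [-0.3, -3.3] [-0.5, -4.1] [-0.8, -4.9] [-1.1, -5.7] [-1.4, -6.5] [-1.7, -7.3] [-2.1, -8.0] [-2.6, -8.7] [-3.1, -9.4] [-3.6, -10.1] [-4.1, -10.7] [-4.7, -11.3] [-5.3, -11.9] [-5.9, -12.4] [-6.6, -12.9] [-7.3, -13.4] [-8.0, -13.9] 
[-0.7, -0.4] [-1.5, -0.8] [-2.3, -1.1] [-3.1, -1.4] [-3.9, -1.6] [-4.7, -1.8] [-5.5, -1.9] [-6.3, -2.1] [-7.2, -2.1] [-8.0, -2.1] [-8.8, -2.1] [-9.7, -2.1] [-10.5, -1.9] [-11.3, -1.8] [-12.1, -1.6] [-12.9, -1.4] [-13.7, -1.1] [-14.5, -0.8] [-15.3, -0.4] [-16.0, -0.0] 
[-0.7, 0.4] [-1.4, 0.9] [-2.1, 1.4] [-2.7, 2.0] [-3.3, 2.5] [-3.9, 3.2] [-4.4, 3.8] [-4.9, 4.5] [-5.4, 5.1] [-5.9, 5.9] [-6.3, 6.6] [-6.6, 7.3] [-6.9, 8.1] [-7.2, 8.9] [-7.5, 9.7] [-7.7, 10.5] [-7.8, 11.4] [-7.9, 12.2] [-8.0, 13.0] [-8.0, 13.9]
```

servo_tool --pt "0 0 -0.8 0 0 0 0.7" --pt "0 -0.1 -1.7 0 0 0 0.7" --pt "0 -0.2 -2.5 0 0 0 0.7" --pt "0 -0.3 -3.3 0 0 0 0.7" --pt "0 -0.5 -4.1 0 0 0 0.7" --pt "0 -0.8 -4.9 0 0 0 0.7" --pt "0 -1.1 -5.7 0 0 0 0.7" --pt "0 -1.4 -6.5 0 0 0 0.7" --pt "0 -1.7 -7.3 0 0 0 0.7" --pt "0 -2.1 -8.0 0 0 0 0.7" --pt "0 -2.6 -8.7 0 0 0 0.7" --pt "0 -3.1 -9.4 0 0 0 0.7" --pt "0 -3.6 -10.1 0 0 0 0.7" --pt "0 -4.1 -10.7 0 0 0 0.7" --pt "0 -4.7 -11.3 0 0 0 0.7" --pt "0 -5.3 -11.9 0 0 0 0.7" --pt "0 -5.9 -12.4 0 0 0 0.7" --pt "0 -6.6 -12.9 0 0 0 0.7" --pt "0 -7.3 -13.4 0 0 0 0.7" --pt "0 -8.0 -13.9 0 0 0 0.7"

```text
clock: 16.57
eef_pos: [0.4407, 0.1081, 0.1827]
tool_rot: [[-0.985, 0.174, 0.005], [0.174, 0.985, 0.006], [-0.004, 0.007, -1.0]]
contact_force: [3.4, 10.2, -5.2]
gripper_width: 0.112
grasp_force: 50.0
```

```bash
python3 -c "
from fx import *
p=fx()"
```

```text
grasp pt fix cm [-2.81  8.31 20.17] 16.5667 [ 3.4 10.2 -5.2] 50.01446485519409 [ -1.  11. -18. 119.   4.  51.  59.] r 16.422516526502502 ang(deg, from +y) 59.6202995562994
```

servo_tool --pt "0 -0.7 -0.4 0 0 0 0.7" --pt "0 -1.5 -0.8 0 0 0 0.7" --pt "0 -2.3 -1.1 0 0 0 0.7" --pt "0 -3.1 -1.4 0 0 0 0.7" --pt "0 -3.9 -1.6 0 0 0 0.7" --pt "0 -4.7 -1.8 0 0 0 0.7" --pt "0 -5.5 -1.9 0 0 0 0.7" --pt "0 -6.3 -2.1 0 0 0 0.7" --pt "0 -7.2 -2.1 0 0 0 0.7" --pt "0 -8.0 -2.1 0 0 0 0.7" --pt "0 -8.8 -2.1 0 0 0 0.7" --pt "0 -9.7 -2.1 0 0 0 0.7" --pt "0 -10.5 -1.9 0 0 0 0.7" --pt "0 -11.3 -1.8 0 0 0 0.7" --pt "0 -12.1 -1.6 0 0 0 0.7" --pt "0 -12.9 -1.4 0 0 0 0.7" --pt "0 -13.7 -1.1 0 0 0 0.7" --pt "0 -14.5 -0.8 0 0 0 0.7" --pt "0 -15.3 -0.4 0 0 0 0.7" --pt "0 -16.0 0 0 0 0 0.7"

```text
clock: 18.23
eef_pos: [0.4113, -0.0537, 0.1836]
tool_rot: [[-0.984, 0.177, 0.003], [0.177, 0.984, -0.0], [-0.003, 0.0, -1.0]]
contact_force: [-4.6, 0.6, 15.6]
gripper_width: 0.116
grasp_force: 50.0
```

```bash
python3 -c "
from fx import *
p=fx()"
```

```text
grasp pt fix cm [-2.83 -8.15 20.26] 18.2333 [-4.6  0.6 15.6] 50.00411868095398 [ 13.   6.  -9. 124.   1.  50.  82.] r 16.420901430200495 ang(deg, from +y) 119.7392055219928
```

servo_tool --pt "0 -0.7 0.4 0 0 0 0.7" --pt "0 -1.4 0.9 0 0 0 0.7" --pt "0 -2.1 1.4 0 0 0 0.7" --pt "0 -2.7 2.0 0 0 0 0.7" --pt "0 -3.3 2.5 0 0 0 0.7" --pt "0 -3.9 3.2 0 0 0 0.7" --pt "0 -4.4 3.8 0 0 0 0.7" --pt "0 -4.9 4.5 0 0 0 0.7" --pt "0 -5.4 5.1 0 0 0 0.7" --pt "0 -5.9 5.9 0 0 0 0.7" --pt "0 -6.3 6.6 0 0 0 0.7" --pt "0 -6.6 7.3 0 0 0 0.7" --pt "0 -6.9 8.1 0 0 0 0.7" --pt "0 -7.2 8.9 0 0 0 0.7" --pt "0 -7.5 9.7 0 0 0 0.7" --pt "0 -7.7 10.5 0 0 0 0.7" --pt "0 -7.8 11.4 0 0 0 0.7" --pt "0 -7.9 12.2 0 0 0 0.7" --pt "0 -8.0 12.8 0 0 0 0.7" --pt "0 -8.0 13.2 0 0 0 0.7"

```text
clock: 19.9
eef_pos: [0.3966, -0.1338, 0.0495]
tool_rot: [[-0.984, 0.178, 0.0], [0.178, 0.984, -0.001], [-0.001, -0.001, -1.0]]
contact_force: [-4.2, -5.9, 6.2]
gripper_width: 0.113
grasp_force: 50.0
```

```bash
python3 -c "
from fx import *
p=fx()"
```

```text
grasp pt fix cm [ -2.85 -16.29   6.85] 19.9 [-4.2 -5.9  6.2] 49.99850928783417 [ 19.  21.  -5. 129.   3.  30.  91.] r 16.311510195070674 ang(deg, from +y) 177.00007393871556
```

servo_tool --pt "0 0.1 0.1 0 0 0 0.7" --pt "0 0.1 0.3 0 0 0 0.7" --pt "0 0.1 0.4 0 0 0 0.7" --pt "0 0.1 0.5 0 0 0 0.7" --pt "0 0.1 0.5 0 0 0 0.7" --pt "0 0.1 0.5 0 0 0 0.7"

```text
clock: 20.4
eef_pos: [0.3965, -0.134, 0.0449]
tool_rot: [[-0.984, 0.179, 0.001], [0.179, 0.984, -0.002], [-0.001, -0.002, -1.0]]
contact_force: [-3.1, -9.3, 2.5]
gripper_width: 0.113
grasp_force: 50.0
```

servo_tool --pt "0 0 0.1 0 0 0 0.7" --pt "0 0 0.2 0 0 0 0.7" --pt "0 0 0.3 0 0 0 0.7" --pt "0 0 0.35 0 0 0 0.7" --pt "0 0 0.35 0 0 0 0.7" --pt "0 0 0.35 0 0 0 0.7"

```text
clock: 20.9
eef_pos: [0.3965, -0.1342, 0.0414]
tool_rot: [[-0.984, 0.18, 0.001], [0.18, 0.984, -0.002], [-0.001, -0.002, -1.0]]
contact_force: [-3.8, -9.2, 2.4]
gripper_width: 0.112
grasp_force: 50.0
```

servo_tool --pt "0 0 0.1 0 0 0 0.7" --pt "0 0 0.2 0 0 0 0.7" --pt "0 0 0.3 0 0 0 0.7" --pt "0 0 0.35 0 0 0 0.7" --pt "0 0 0.35 0 0 0 0.7" --pt "0 0 0.35 0 0 0 0.7"

```text
clock: 21.4
eef_pos: [0.3965, -0.1342, 0.038]
tool_rot: [[-0.984, 0.18, 0.001], [0.18, 0.984, -0.002], [-0.001, -0.002, -1.0]]
contact_force: [-3.3, -9.4, 4.3]
gripper_width: 0.116
grasp_force: 50.0
```

```bash
python3 - <<'E'
from fx import *
p=fx()
cv2.imwrite("pics/j.png",cv2.resize(cams.camera("side")[170:280,215:375],(800,550),interpolation=2))
E
```

```text
grasp pt fix cm [ -2.85 -16.32   5.7 ] 21.4 [-3.3 -9.4  4.3] 49.99967873096466 [ 19.  22.  -4. 129.   4.  29.  91.] r 16.327232429513096 ang(deg, from +y) -178.94161431757442
```

View pics/j.png

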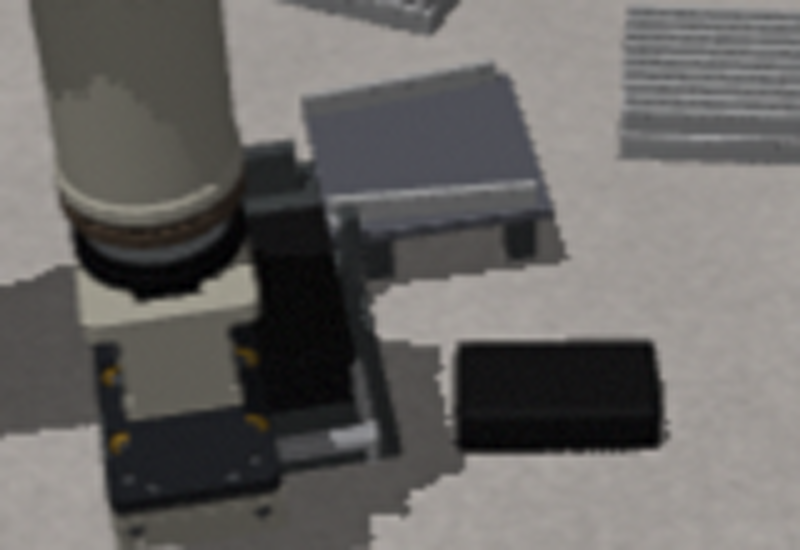

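The leaves are over on the cover side. The cover bar shows at (325,440) and the adapter is untouched. Press until there is a firm stop.

servo_tool --pt "0 0 0.1 0 0 0 0.7" --pt "0 0 0.2 0 0 0 0.7" --pt "0 0 0.3 0 0 0 0.7" --pt "0 0 0.4 0 0 0 0.7" --pt "0 0 0.4 0 0 0 0.7"

```text
clock: 21.87
eef_pos: [0.3968, -0.1343, 0.0368]
tool_rot: [[-0.984, 0.18, 0.001], [0.18, 0.984, -0.003], [-0.001, -0.003, -1.0]]
contact_force: [-14.8, -4.4, 49.3]
gripper_width: 0.115
grasp_force: 50.0
```

```bash
python3 - <<'E'
from fx import *
p=fx()
f=lambda X,Y,Z:[.4536+c*X-sn*Y,.0214+sn*X+c*Y,Z]
for t in(0,.05,.1,.15,.2):print(t,[((pix("side",f(X,-.003-.16*np.cos(t),.06+.16*np.sin(t)))[0]-[215,170])*5).round() for X in(.007,.03,.053)])
E
```

```text
grasp pt fix cm [ -2.82 -16.33   5.58] 21.8667 [-14.8  -4.4  49.3] 50.008814334869385 [ 19.  22.  -4. 129.   4.  29.  91.] r 16.333369290407305 ang(deg, from +y) -178.51912455987076
0 [array([271., 455.]), array([319., 448.]), array([367., 441.])]
0.05 [array([270., 443.]), array([318., 436.]), array([366., 429.])]
0.1 [array([268., 431.]), array([317., 423.]), array([365., 416.])]
0.15 [array([267., 417.]), array([316., 410.]), array([364., 403.])]
0.2 [array([265., 403.]), array([314., 396.]), array([363., 389.])]
```

Firm stop, so the leaves are flat. Relax and hold briefly, then swing the carrier back.

servo_tool --pt "0 0 -0.2 0 0 0 0.7" --pt "0 0 -0.3 0 0 0 0.7" --pt "0 0 -0.3 0 0 0 0.7" --pt "0 0 -0.3 0 0 0 0.7" --pt "0 0 -0.6 0 0 0 0.7" --pt "0 0 -1.1 0 0 0 0.7" --pt "0 0.1 -2.0 0 0 0 0.7" --pt "0 0.2 -2.8 0 0 0 0.7" --pt "0 0.3 -3.6 0 0 0 0.7" --pt "0 0.5 -4.4 0 0 0 0.7" --pt "0 0.8 -5.2 0 0 0 0.7" --pt "0 1.1 -6.0 0 0 0 0.7" --pt "0 1.4 -6.8 0 0 0 0.7" --pt "0 1.7 -7.6 0 0 0 0.7" --pt "0 2.1 -8.3 0 0 0 0.7" --pt "0 2.6 -9.0 0 0 0 0.7" --pt "0 3.1 -9.7 0 0 0 0.7" --pt "0 3.6 -10.4 0 0 0 0.7" --pt "0 4.1 -11.0 0 0 0 0.7" --pt "0 4.7 -11.6 0 0 0 0.7"

```text
clock: 23.53
eef_pos: [0.4044, -0.0915, 0.151]
tool_rot: [[-0.983, 0.181, 0.001], [0.181, 0.983, -0.007], [-0.002, -0.007, -1.0]]
contact_force: [-6.7, -21.1, 11.1]
gripper_width: 0.116
grasp_force: 50.0
```

```bash
python3 -c "
from fx import *
p=fx()
arc2(135,66,20,16);arc2(66,0,20,16)"
```

```text
grasp pt fix cm [ -2.84 -11.99  17.  ] 23.5333 [ -6.7 -21.1  11.1] 50.001094937324524 [ 15.   9.  -7. 126.   2.  45.  86.] r 16.270451561385038 ang(deg, from +y) 137.46639140437725
[0.7, -0.7] [1.4, -1.3] [2.2, -1.8] [3.0, -2.4] [3.9, -2.8] [4.7, -3.3] [5.6, -3.6] [6.5, -4.0] [7.5, -4.2] [8.4, -4.4] [9.3, -4.6] [10.3, -4.7] [11.3, -4.7] [12.2, -4.7] [13.2, -4.6] [14.1, -4.4] [15.1, -4.2] [16.0, -4.0] [16.9, -3.7] [17.8, -3.3] 
[0.8, 0.4] [1.6, 0.8] [2.4, 1.3] [3.2, 1.9] [3.9, 2.5] [4.6, 3.1] [5.2, 3.7] [5.8, 4.4] [6.4, 5.1] [6.9, 5.9] [7.4, 6.7] [7.8, 7.5] [8.2, 8.3] [8.5, 9.2] [8.8, 10.1] [9.1, 11.0] [9.3, 11.9] [9.4, 12.8] [9.5, 13.7] [9.5, 14.6]
```

servo_tool --pt "0 0.7 -0.7 0 0 0 0.7" --pt "0 1.4 -1.3 0 0 0 0.7" --pt "0 2.2 -1.8 0 0 0 0.7" --pt "0 3.0 -2.4 0 0 0 0.7" --pt "0 3.9 -2.8 0 0 0 0.7" --pt "0 4.7 -3.3 0 0 0 0.7" --pt "0 5.6 -3.6 0 0 0 0.7" --pt "0 6.5 -4.0 0 0 0 0.7" --pt "0 7.5 -4.2 0 0 0 0.7" --pt "0 8.4 -4.4 0 0 0 0.7" --pt "0 9.3 -4.6 0 0 0 0.7" --pt "0 10.3 -4.7 0 0 0 0.7" --pt "0 11.3 -4.7 0 0 0 0.7" --pt "0 12.2 -4.7 0 0 0 0.7" --pt "0 13.2 -4.6 0 0 0 0.7" --pt "0 14.1 -4.4 0 0 0 0.7" --pt "0 15.1 -4.2 0 0 0 0.7" --pt "0 16.0 -4.0 0 0 0 0.7" --pt "0 16.9 -3.7 0 0 0 0.7" --pt "0 17.8 -3.3 0 0 0 0.7"

```text
clock: 25.2
eef_pos: [0.438, 0.089, 0.1835]
tool_rot: [[-0.984, 0.177, 0.004], [0.177, 0.984, -0.002], [-0.004, -0.001, -1.0]]
contact_force: [2.7, -7.8, -0.6]
gripper_width: 0.116
grasp_force: 50.0
```

```bash
python3 -c "
from fx import *
p=fx()"
```

```text
grasp pt fix cm [-2.74  6.38 20.25] 25.2 [ 2.7 -7.8 -0.6] 49.999067187309265 [ -0.  10. -16. 120.   4.  51.  61.] r 15.614312663966356 ang(deg, from +y) 65.89567062045474
```

servo_tool --pt "0 0.8 0.4 0 0 0 0.7" --pt "0 1.6 0.8 0 0 0 0.7" --pt "0 2.4 1.3 0 0 0 0.7" --pt "0 3.2 1.9 0 0 0 0.7" --pt "0 3.9 2.5 0 0 0 0.7" --pt "0 4.6 3.1 0 0 0 0.7" --pt "0 5.2 3.7 0 0 0 0.7" --pt "0 5.8 4.4 0 0 0 0.7" --pt "0 6.4 5.1 0 0 0 0.7" --pt "0 6.9 5.9 0 0 0 0.7" --pt "0 7.4 6.7 0 0 0 0.7" --pt "0 7.8 7.5 0 0 0 0.7" --pt "0 8.2 8.3 0 0 0 0.7" --pt "0 8.5 9.2 0 0 0 0.7" --pt "0 8.8 10.1 0 0 0 0.7" --pt "0 9.1 11.0 0 0 0 0.7" --pt "0 9.3 11.9 0 0 0 0.7" --pt "0 9.4 12.8 0 0 0 0.7" --pt "0 9.4 13.4 0 0 0 0.7" --pt "0 9.4 13.7 0 0 0 0.7"

```text
clock: 26.87
eef_pos: [0.4549, 0.1804, 0.0456]
tool_rot: [[-0.984, 0.179, 0.002], [0.179, 0.984, -0.002], [-0.002, -0.002, -1.0]]
contact_force: [3.0, -6.8, 4.6]
gripper_width: 0.12
grasp_force: 50.0
```

servo_tool --pt "0 0 0.1 0 0 0 0.7" --pt "0 0 0.2 0 0 0 0.7" --pt "0 0 0.3 0 0 0 0.7" --pt "0 0 0.3 0 0 0 0.7"

```text
clock: 27.2
eef_pos: [0.455, 0.1804, 0.0432]
tool_rot: [[-0.984, 0.179, 0.002], [0.179, 0.984, -0.002], [-0.003, -0.001, -1.0]]
contact_force: [2.6, -6.9, 1.5]
gripper_width: 0.111
grasp_force: 50.0
```

servo_tool --pt "0 0 0.1 0 0 0 0.7" --pt "0 0 0.2 0 0 0 0.7" --pt "0 0 0.3 0 0 0 0.7" --pt "0 0 0.4 0 0 0 0.7" --pt "0 0 0.45 0 0 0 0.7" --pt "0 0 0.45 0 0 0 0.7"

```text
clock: 27.7
eef_pos: [0.4551, 0.1805, 0.0401]
tool_rot: [[-0.984, 0.179, 0.003], [0.179, 0.984, -0.002], [-0.003, -0.002, -1.0]]
contact_force: [-2.2, -8.1, 19.0]
gripper_width: 0.113
grasp_force: 50.0
```

Stop felt at 19 N. Press slightly more, release and rise clear.

servo_tool --pt "0 0 0.1 0 0 0 0.7" --pt "0 0 0.1 0 0 0 0.7" --pt "0 0 -0.1 0 0 0 0.7" --pt "0 0 -0.1 0 0 0 3.2" --pt "0 0 -0.1 0 0 0 3.2" --pt "0 0 -0.1 0 0 0 3.2" --pt "0 0 -0.8 0 0 0 3.2" --pt "0 0 -2.5 0 0 0 3.2" --pt "0 0 -5 0 0 0 3.2" --pt "0 0 -8 0 0 0 3.2" --pt "0 0 -11 0 0 0 3.2" --pt "0 1 -14 0 0 0 3.2" --pt "0 3 -16 0 0 0 3.2" --pt "0 6 -17 0 0 0 3.2" --pt "0 9 -17 0 0 0 3.2" --pt "0 11 -17 0 0 0 3.2" --pt "0 12 -17 0 0 0 3.2" --pt "0 12 -17 0 0 0 3.2"

```text
clock: 29.2
eef_pos: [0.4736, 0.3034, 0.2074]
tool_rot: [[-0.985, 0.173, -0.001], [0.173, 0.985, 0.002], [0.001, 0.002, -1.0]]
contact_force: [-0.1, 0.3, -0.5]
gripper_width: 0.35
grasp_force: 0.0
```

```bash
python3 - <<'E'
from fx import *
p=fx()
cv2.imwrite("pics/k.png",cv2.resize(cams.camera("side")[170:280,215:375],(800,550),interpolation=2))
f=lambda X,Y,Z:[.4536+c*X-sn*Y,.0214+sn*X+c*Y,Z]
q=lambda P:((pix("side",P)[0]-[215,170])*5).round()
for X,Y in[(-.05,-.023),(.05,-.023),(.05,-.107),(-.05,-.107)]:print(q(f(X,Y,.072)))
print(q(f(-.03,.157,.06)),q(f(.03,-.163,.06)))
E
```

```text
grasp pt fix cm [-3.04 28.1  22.64] 29.2 [-0.1  0.3 -0.5] 0.0 [-18.  20. -21. 103.   8.  58.  37.] r 32.66024447775485 ang(deg, from +y) 30.636081605527334
[126. 260.]
[319. 233.]
[343. 343.]
[139. 373.]
[141.  67.] [319. 448.]
```

View pics/k.png

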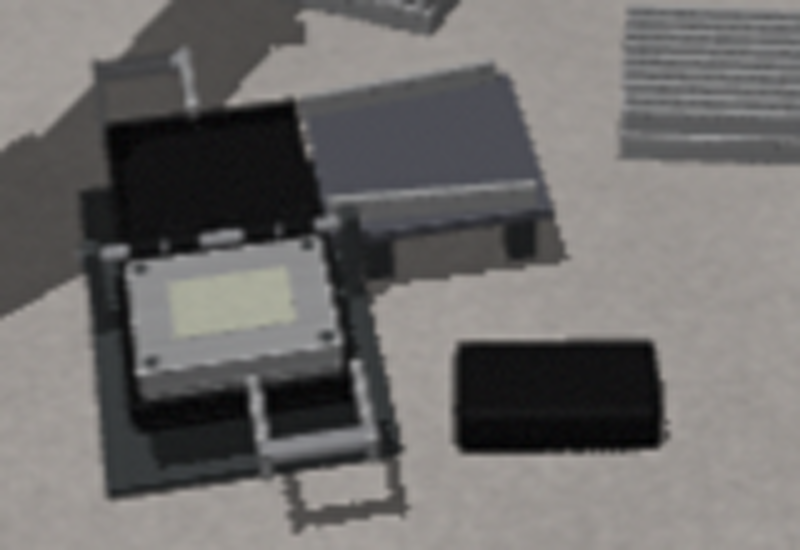

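The label is up. The module's corners at (126,262), (328,238) and (348,345) match its seat within about 3 mm, and both bars are at their flat positions. The adapter is unmoved.

```bash
python3 -c "
from h import *
print(workorder.job_done())"
```

```text
the job is handed in; nothing more can be done
None
```

The job is handed in: in the last camera check the module lay label-up in the cover leaf with both leaves flat, and I saw no bystander moved; the judging result was not shown.

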